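# Set the jar mill's roller spacing and load the milling jar

## Robot

A 6-joint arm with a two-finger parallel gripper is mounted at the origin on the work surface. World frame = base frame: x ahead of the robot, y to its left, z up, the work surface at z = 0. Lengths are in m, angles in rad, forces in N, time in s.
With the tool pointing down it reaches from about 0.3 to 0.775 m from the base axis. Payload 14.6 kg.
Tool frame: the origin (TCP) lies at the very end of the fingers, on their centre line; the grasp point (between the pads) lies 19 mm behind it; z points along the fingers, y is the direction in which the jaws open and shut (so a half turn about z gives the same grasp; the last joint's range is limited). The gripper opens to 94 mm and grips with 3 to 60 N. Pads are 16 mm wide; open, the fingers measure 119 mm over their backs; the gripper's body (75 mm by 177 mm) begins 78 mm behind the grasp point.
Start: joints at [-1.329, 0.3, 1.521, -0, 1.321, -0.067], TCP at [0.167, -0.524, 0.205] pointing down, gripper open.
Joint ranges: [-3.03, 3.03], [-0.79, 2.21], [0.23, 2.52], [-1.04, 4.18], [0, 3.07], [-2.55, 2.55]. Speed limits (rad/s): [2.22, 2.22, 2.57, 3.14, 3.14, 3.14].

## Interface

Orientations are given as [roll, pitch, yaw] about the fixed x, y, z axes, in that order (R = Rz(yaw) Ry(pitch) Rx(roll)).
In Python, from station import state, eyes, workorder gives the robot as it stands.
- The arm moves only by the tool carry_out, never from a script. Its argument "steps" is a list of rows, each an object with "hand": the finger opening in mm, from 0 to 94; "delta_pos": the shift along the tool's x, y, z in mm, a list of three; "turn": the turn, a rotation vector about the tool's x, y, z in degrees, a list of three. In form: [{"hand": hand, "delta_pos": [dx, dy, dz], "turn": [rx, ry, rz]}, ...]. A call has 1 to 8 rows; each row is the pose to reach, as a shift and turn from the pose commanded when the call began, along the tool's axes at that moment; what a row does not reach only later rows make up. A row lasts 1/12 s, in which the tool goes at most 41.7 mm and 7.16 degrees, less where a joint would pass 70% of its speed; a pose out of reach is approached as far as the arm can. A call with a gripper value outside its range is refused whole. The fingers move at their own pace and stop on an object; "grip_force" is the grip in N (left out, the last holds). Time passes only in rows, so rows that repeat a pose let the fingers close. It gives the time, the measured TCP pose, the force and the opening at its end, in the units of the state.
- state(): the state, without advancing time (a new reading comes with each control period).
- eyes.read_camera(name): name is "scene" or "top" or "wrist"; returns a dict with "color" (480x640x3 uint8, red, green, blue), "fx", "fy", "cx", "cy" (pixels), "pose" (4x4, takes a point from camera to world coordinates); the wrist camera has in their place "hand_eye" (4x4, takes a point from camera to tool coordinates, whose origin is the TCP and whose axes are the flange's). Camera axes: x right, y down, z forward; pixel columns grow to the right and rows downward; lengths in m; the calibration is good to about 2 mm. A picture is of the moment at which its call begins: read the wrist's pose just before it. There is no depth.
- workorder.job_done(): hands the job in, once; it reports no verdict.
Trained networks look in a picture, given as the dict that the camera call returned (one of the last four; its "shot" number tells which), for a name from the list of things; names that differ only in an ending like _2 or _b are one class to them, and where a whole thing is asked for, a point or a joint stands for the part that bears it (a point fixed in the world has none). Each returns a list of dicts, best first, with "p" (0 to 1); they miss things now and then, are a little off and sometimes report something else, mostly with a low value. They report only what shows in the picture. A call takes as long as a camera call. They do not tell look-alikes from the thing itself.
- eyes.look_for(picture, thing): "position" ([x, y, z] in m, in the coordinates of the camera as it stood for that picture, good to about 4 mm: the middle of the surface that is visible of it).
- eyes.outline_of(picture, thing): "region" (480x640 bool, what is visible of it).
The state is a dict: "t": time; "joint_pos": joint angles; "joint_velocities": joint speeds; "joint_torque": joint torques, N m; "position": TCP position; "orientation": TCP orientation; "force": force on the tool from outside, world axes, zero at the start; "ft_torque": the same for the moment, N m; "width": finger opening in m.
Only numpy, scipy, OpenCV 4.12 (cv2) and the standard library are available. Lean on these libraries where they do the work, as an engineer would, in place of code of your own. Each camera call takes 0.05 s, during which the arm holds its last target. There are 200 camera calls.

## Task

Three milling jars lie on wooden rests beside the jar mill. Crank the mill's handwheel until the pointer of the moving roller stands on the middle of the three long lines of the scale, the spacing for the middle-sized jar, and only then lay that jar gently on the two rollers, along them and in the middle of their length. Let go of everything and leave the other jars and the rest of the bench as they are.

Things in the scene. Friction and masses are not known exactly. Their poses are not given: they have to be found in the camera images.
- mill: Bench jar mill, white and grey, heavy, fixed: 255 mm deep, 300 wide, about 150 high. Origin: on the bench under its middle. x points from the handwheel side (front, to the robot) to the rear, y left along the rollers, z up. Two black rubber rollers, 34 mm in diameter, 184 long, lie along y between bearing blocks (inner faces at y = -92 and +92 mm, tops 148 mm up, the highest part of the mill).
- driven_roller (a point): Middle of the rear, fixed roller: on its axis, half-way along it, at x = +30 mm, y = 0 of the mill, 130 mm above the bench. Axes as the mill's. The front roller (idler, turns freely) is equal and parallel, at the same height; a screw-driven carriage moves it along the mill's x.
- pointer_tip (a point): Tip of the narrow black pointer (4 mm wide at the tip) on the front roller's carriage, over the scale: a white plate on top of the right-hand (-y) side of the mill. 124.5 mm above the bench. Its x in the mill's frame is that of the front roller's axis. Axes as the mill's.
- mark_middle (a point): Middle of the three long black lines (3 mm wide, 20 mm apart; short fine lines every 5 mm) across the white scale plate; the point is near the line's middle, at x = -34, y = -142 mm of the mill, 124.5 mm up. The pointer stands on the line when both points have the same x in the mill's frame; the rollers' axes are then 64 mm apart. Axes as the mill's.
- handwheel (a joint): Turn of the handwheel in rad, 0 to 36.4. Clockwise as seen from the robot counts up and drives front roller and pointer to the rear (+x of the mill), 10 mm per full turn. At 0 the pointer is 34 mm in front of the middle line; it starts between 0 and 10 rad, so always in front of the line. Turning takes about 2 N at the grip; it stays where it is left.
- wheel_center (a point): Centre of the black handwheel at the mill's front, 125 mm over its rim (rim 15 mm thick), at x = -122, y = 0 mm of the mill, 93 mm above the bench; its axle lies along the mill's x. Axes turn with the wheel. Apart from the crank grip nothing stands out more than 18 mm in front of this point.
- grip_center (a point): Point to hold on the crank grip, a black round handle 22 mm in diameter, 70 mm long, standing out from the wheel to the robot, parallel to the axle, 50 mm off it; it spins freely on its own pin. The point is 53 mm in front of the wheel's centre plane, 29 mm from the free end. At handwheel = q it lies at x = -175, y = -50 sin(q) mm of the mill, 93 + 50 cos(q) mm above the bench.
- jar_middle_center (a point): Centre of the middle-sized milling jar, lying: white ceramic barrel 61 mm in diameter, 120 mm long with its narrower lid, two black rubber rings of 64 mm 36 mm either side of this point; 0.45 to 0.7 kg. y axis: the jar's axis, either way round will do; it may be rolled. 47 mm above the bench in its rest; 167 mm, half-way between the rollers' axes, when lying on them at the middle spacing.
- jar_large_center (a point): Centre of the large milling jar, alike but 92 mm over the rings and 138 mm long; to be left in its rest. Its y axis is the jar's axis.
- jar_small_center (a point): Centre of the small milling jar, alike but 48 mm over the rings and 86 mm long; to be left in its rest. Its y axis is the jar's axis.
- rest_middle: The wooden rest under the middle-sized jar: a plywood board 84 by 100 mm with two dowels, 20 mm high in all, fixed to the bench. Origin: under its middle; y along the dowels and the jar. The other jars lie in equal rests.
- spoon: Measuring spoon with white handle, 170 mm long, lying on the bench right of the mill's front; a bystander. Origin under its middle.
- beaker: Glass beaker, 72 mm wide, 95 mm high, left of the mill's rear; a bystander. Origin under its middle.
- reagent: White plastic bottle, 74 mm wide, 170 mm high, right of the mill; a bystander. Origin under its middle.
- tub: White lidded tub, 90 mm wide, 85 mm high, behind the jars; a bystander. Origin under its middle.
- mortar: White ceramic mortar bowl, 110 mm wide, 65 mm high, right of the mill's front; a bystander. Origin under its middle.
Not all that is in view belongs to the job. What is shaped like the part that bears jar_middle_center but green or red is not meant.

How it is judged:
On the way, in this order (a step that is already met when the one before it is completed fails the run):
1. the pointer stands on the middle long line (within 2.5 mm), the middle-sized jar not yet at the rollers (x of pointer_tip in the frame of mark_middle between -0.0025 and 0.0025 m and y of jar_middle_center in the frame of mill above 0.15 m), for 0.3 s.
2. the middle-sized jar lies on both rollers (y of jar_middle_center in the frame of mill between -0.03 and 0.03 m and height (world z) of jar_middle_center below 0.175 m and contact force between jar_middle and mill above 0.5 N), for 0.2 s.
At the end, for the whole second after the job is handed in: Pointer within 2.5 mm of the middle long line; middle-sized jar released and at rest between the two rollers, its centre 160 to 172 mm above the bench, along them within 0.08 rad and within 25 mm of the middle of their length; the other two jars within 15 mm of where they lay (x of pointer_tip in the frame of mark_middle between -0.0025 and 0.0025 m and y of jar_middle_center in the frame of mill between -0.025 and 0.025 m and x of jar_middle_center in the frame of mill between -0.009 and 0.005 m and height (world z) of jar_middle_center between 0.16 and 0.172 m and angle between the y axis of jar_middle_center and the y axis of mill, either way round below 0.08 rad and linear speed of jar_middle below 0.02 m/s and distance of each of jar_large_center, jar_small_center from where it was at the start of the episode below 0.015 m); the robot touches nothing.
It fails at once if the jar is dropped or rammed onto the rollers (more than 45 N, or faster than 0.45 m/s within 23 mm of its place) (contact force between jar_middle and mill above 45 N or (y of jar_middle_center in the frame of mill between -0.06 and 0.06 m and height (world z) of jar_middle_center below 0.19 m and linear speed of jar_middle above 0.45 m/s)).
It fails at once if the large or the small jar is moved more than 15 mm (distance of any of jar_large_center, jar_small_center from where it was at the start of the episode above 0.015 m).
It fails at once if a bystander on the bench is moved more than 30 mm (distance of any of spoon, beaker, reagent, tub, mortar from where it was at the start of the episode above 0.03 m).
It also fails if it takes over 72 s, if anything falls off the work surface, if the arm or the gripper's body presses on something with over 40 N, if the wrist force passes 120 N, or if a joint passes its speed limit or range.

## Working session

There is one attempt and no reset: what is moved stays moved. The work goes in short steps, Python scripts to look and compute and a tool call to move; the robot and the scene stay as the last step left them, time stands still between calls to the robot, and variables do not carry over. Pictures are saved under pics/ and viewed, on a budget of 10 in all, crops included, one or two more only if the job needs it, and the job is handed in when it is done.

Besides the shell and the picture viewer there is one more tool, called after "Call:" in YAML: its name, and indented under it one key for each argument. carry_out: Moves the arm, as the interface text tells. Its arguments: {"type":"object","properties":{"steps":{"type":"array","items":{"type":"object","properties":{"hand":{"type":"number"},"delta_pos":{"type":"array","items":{"type":"number"}},"turn":{"type":"array","items":{"type":"number"}}}}},"grip_force":{"type":"number"}},"required":["steps"]}

```bash
mkdir -p pics; ls; cat > h.py <<'E'
import numpy as np, cv2
from station import state, eyes, workorder
from scipy.spatial.transform import Rotation as R
def T():
    s=state(); M=np.eye(4); M[:3,:3]=R.from_euler('xyz',s['orientation']).as_matrix(); M[:3,3]=s['position']; return M
def shot(n):
    M=T(); p=eyes.read_camera(n); p['W']=p['pose'] if n!='wrist' else M@p['hand_eye']; return p
def find(p,th,k=2):
    return [(round(d['p'],2),np.round((p['W']@np.r_[d['position'],1])[:3],4)) for d in eyes.look_for(p,th)[:k]]
def save(p,f,): cv2.imwrite('pics/'+f,p['color'][:,:,::-1])
def pix(p,X):
    c=np.linalg.inv(p['W'])@np.r_[X,1]; return np.round([p['fx']*c[0]/c[2]+p['cx'],p['fy']*c[1]/c[2]+p['cy']],1)
def ray(p,u,v,z):
    d=p['W'][:3,:3]@np.array([(u-p['cx'])/p['fx'],(v-p['cy'])/p['fy'],1]); o=p['W'][:3,3]; return o+d*(z-o[2])/d[2]
E
python3 - <<'E'
from h import *
for n in ('scene','top'):
    p=shot(n); save(p,n+'1.png'); print(n,np.round(p['W'],3).tolist(),p['fx'])
    for t in ['mill','driven_roller','pointer_tip','mark_middle','wheel_center','grip_center','jar_middle_center','jar_large_center','jar_small_center','rest_middle','spoon','mortar','reagent','tub','beaker']: print(t,find(p,t,3))
print(state())
E
```

```text
pics
scene [[-0.488, 0.508, -0.709, 1.35], [0.873, 0.293, -0.391, 0.424], [0.009, -0.81, -0.586, 0.755], [0.0, 0.0, 0.0, 1.0]] 521.5062451805949
mill [(0.62, array([ 0.7401, -0.0608,  0.123 ]))]
driven_roller [(0.95, array([ 0.7377, -0.0619,  0.1206]))]
pointer_tip [(0.59, array([ 0.6105, -0.0888,  0.1308]))]
mark_middle [(0.9, array([ 0.7441, -0.0587,  0.1219]))]
wheel_center [(0.66, array([ 0.5427, -0.1019,  0.1455])), (0.61, array([0.7278, 0.3829, 0.0626]))]
grip_center [(0.63, array([ 0.5397, -0.1011,  0.1383])), (0.51, array([ 0.4911, -0.1054,  0.1531]))]
jar_middle_center [(0.88, array([0.335 , 0.2776, 0.0527])), (0.8, array([0.3754, 0.089 , 0.0465])), (0.78, array([0.4764, 0.2358, 0.0718]))]
jar_large_center [(0.94, array([0.5644, 0.4422, 0.0885]))]
jar_small_center [(0.64, array([0.642 , 0.2447, 0.0516]))]
rest_middle [(0.76, array([0.4804, 0.2364, 0.0073]))]
spoon [(0.47, array([ 0.3786, -0.3534,  0.0164])), (0.41, array([ 0.5386, -0.1045,  0.1434])), (0.3, array([0.6436, 0.2398, 0.0492]))]
mortar [(0.86, array([ 0.5193, -0.4761,  0.0517]))]
reagent [(0.93, array([ 0.6884, -
[... 1263 characters left out ...]
[0.7861, 0.1538, 0.0568]))]
{'t': 1.6, 'joint_pos': array([-1.32861501e+00,  2.99893591e-01,  1.52102331e+00, -7.88747465e-06,
        1.32071366e+00, -6.65781153e-02]), 'joint_velocities': array([ 0.00200953,  0.00058753, -0.00048276,  0.00048661,  0.00157397,
        0.00084317]), 'joint_torque': array([-9.87323119e-05, -5.31656671e+01, -3.52912581e+01,  7.08581787e-02,
        2.13539338e-02,  1.01970784e-05]), 'position': array([ 0.16713343, -0.52396639,  0.20543923]), 'orientation': array([-3.14155432e+00,  5.10298775e-06,  3.08761383e-01]), 'force': array([ 0.40146451, -0.82165013,  0.94378785]), 'ft_torque': array([-0.03432083,  0.01174006, -0.01385659]), 'width': 0.09377841988151708}
```

View images.

View pics/top1.png

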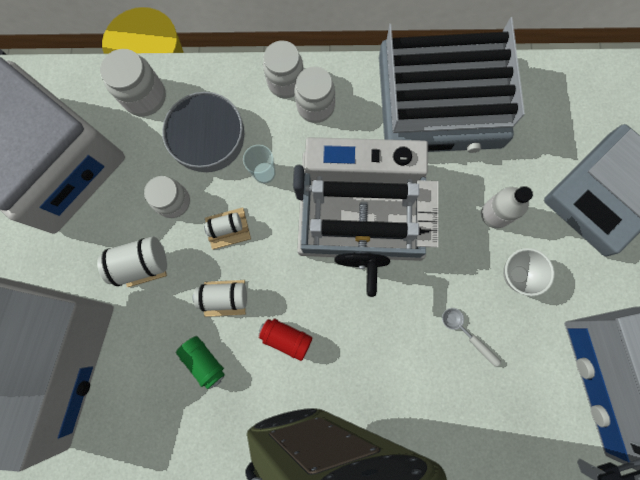

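View pics/scene1.png

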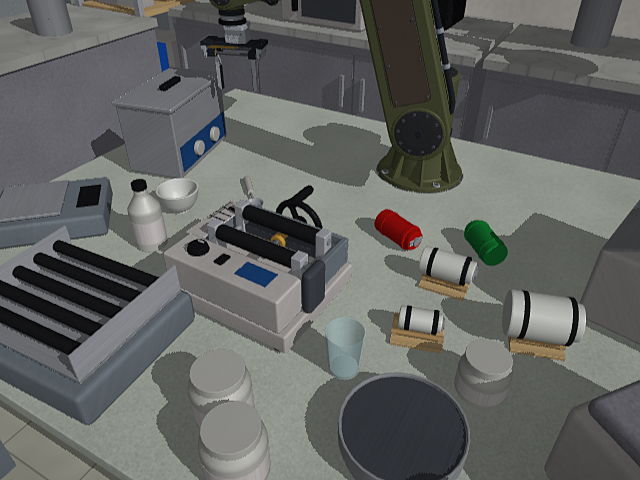

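```bash
python3 - <<'E'
import cv2
i=cv2.imread('pics/top1.png')[130:310,290:450]
cv2.imwrite('pics/c1.png',cv2.resize(i,None,fx=3.3,fy=3.3,interpolation=cv2.INTER_CUBIC))
from h import *
p=shot('wrist'); print(np.round(p['hand_eye'],3).tolist(),p['fx'])
M=T(); 
def rel(X,yaw):
    d=M[:3,:3].T@(np.array(X)-M[:3,3]); print(np.round(d*1000), np.degrees(R.from_matrix(M[:3,:3].T@R.from_euler('xyz',[np.pi,0,yaw]).as_matrix()).as_rotvec()).round(1))
rel([.50,-.12,.33],0)
E
```

```text
[[0.0, -0.962, -0.273, 0.08], [1.0, 0.0, -0.0, 0.002], [0.0, -0.273, 0.962, -0.181], [0.0, 0.0, 0.0, 1.0]] 425.79782594114755
[ 440. -284. -125.] [-0.   0.  17.7]
```

View pics/c1.png

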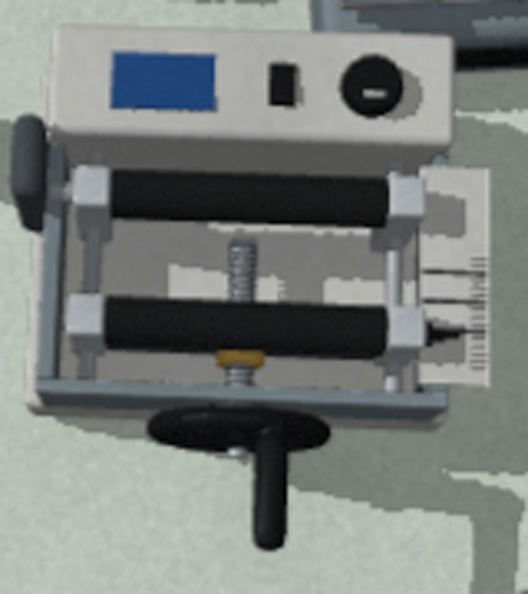

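Call:
carry_out:
  steps:
    - {"hand":94,"delta_pos":[20,-12,-40],"turn":[0,0,0]}
    - {"hand":94,"delta_pos":[50,-30,-70],"turn":[0,0,2]}
    - {"hand":94,"delta_pos":[85,-50,-95],"turn":[0,0,4]}
    - {"hand":94,"delta_pos":[120,-70,-110],"turn":[0,0,6]}
    - {"hand":94,"delta_pos":[155,-90,-125],"turn":[0,0,8]}
    - {"hand":94,"delta_pos":[190,-110,-125],"turn":[0,0,10]}
    - {"hand":94,"delta_pos":[225,-130,-125],"turn":[0,0,12]}
    - {"hand":94,"delta_pos":[260,-150,-125],"turn":[0,0,14]}

```text
t: 2.32
position: [0.3622, -0.3092, 0.3311]
orientation: [3.141, -0.001, 0.062]
force: [1.1, -0.7, -0.4]
width: 0.0939
```

```bash
cat >> h.py <<'E'
def rel(X,yaw):
    s=state(); M=T(); print('t',round(s['t'],2),'at',M[:3,3].round(4),s['orientation'].round(3),'F',s['force'].round(1),'w',round(s['width'],4))
    print((M[:3,:3].T@(np.array(X)-M[:3,3])*1000).round(1), np.degrees(R.from_matrix(M[:3,:3].T@R.from_euler('xyz',[np.pi,0,yaw]).as_matrix()).as_rotvec()).round(2))
E
python3 -c "
from h import *
rel([.55,-.12,.33],0)"
```

```text
t 2.32 at [ 0.3622 -0.3092  0.3311] [ 3.141e+00 -1.000e-03  6.200e-02] F [ 1.1 -0.7 -0.4] w 0.0939
[ 199.3 -177.1    1.1] [ 0.06 -0.06  3.57]
```

Call:
carry_out:
  steps:
    - {"hand":94,"delta_pos":[33,-30,0],"turn":[0,0,1.5]}
    - {"hand":94,"delta_pos":[60,-55,0],"turn":[0,0,3.5]}
    - {"hand":94,"delta_pos":[88,-80,0],"turn":[0,0,3.5]}
    - {"hand":94,"delta_pos":[115,-105,0],"turn":[0,0,3.5]}
    - {"hand":94,"delta_pos":[143,-130,0],"turn":[0,0,3.5]}
    - {"hand":94,"delta_pos":[170,-155,0],"turn":[0,0,3.5]}
    - {"hand":94,"delta_pos":[198,-177,0],"turn":[0,0,3.5]}
    - {"hand":94,"delta_pos":[198,-177,0],"turn":[0,0,3.5]}

```text
t: 2.98
position: [0.5501, -0.1176, 0.3294]
orientation: [-3.14, 0.001, 0.007]
force: [-0.5, -0.3, -1.0]
width: 0.0939
```

```bash
python3 - <<'E'
from h import *
import pickle
p=shot('wrist'); save(p,'w1.png')
pickle.dump({k:p[k] for k in('W','fx','fy','cx','cy','color')},open('w1.pkl','wb'))
for t in ['driven_roller','pointer_tip','mark_middle','wheel_center','grip_center']: print(t,find(p,t,2))
rel([.55,-.12,.33],0)
E
```

```text
driven_roller [(0.78, array([ 0.6434, -0.1022,  0.1245]))]
pointer_tip [(0.71, array([ 0.5979, -0.098 ,  0.1477])), (0.7, array([0.6333, 0.198 , 0.0427]))]
mark_middle [(0.95, array([ 0.6446, -0.1066,  0.1293])), (0.6, array([ 0.6666, -0.4007,  0.0739]))]
wheel_center [(0.8, array([ 0.5346, -0.1098,  0.1505]))]
grip_center [(0.59, array([ 0.4932, -0.1099,  0.1469]))]
t 3.28 at [ 0.5468 -0.1224  0.3307] [ 3.141e+00 -0.000e+00  2.000e-03] F [0.9 0.1 0.3] w 0.0942
[ 3.2 -2.4  0.7] [ 0.01 -0.02  0.11]
```

View pics/w1.png

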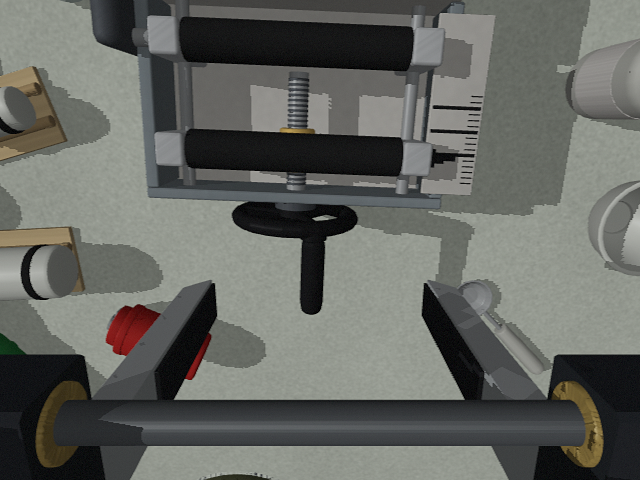

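```bash
cat > fit.py <<'E'
from h import *
import pickle
from scipy.optimize import least_squares
p=pickle.load(open('w1.pkl','rb'))
def mw(m,X):
    c,s=np.cos(m[2]),np.sin(m[2]); return np.array([m[0]+(c*X[0]-s*X[1])/1000,m[1]+(s*X[0]+c*X[1])/1000,X[2]/1000])
E
python3 - <<'E'
from fit import *
obs=[((30,92,130),(180,41)),((30,-92,130),(414,46.5))]
fr=[((92),(186,149.5)),((-92),(403,154.5))]
mk=((-34,-142,124.5),(455,131))
def f(m):
    r=[pix(p,mw(m,a))-b for a,b in obs]+[pix(p,mw(m,(m[3]*100,y,130)))-b for y,b in fr]+[pix(p,mw(m,mk[0]))-mk[1]*np.array([1])]
    r[-1][0]=0; return np.ravel(r)
s=least_squares(f,[.65,-.1,0,-.5]); m=s.x; print(m,f(m).round(1))
np.save('mill.npy',m)
for q in (6.3,6.8,7.2,8.2,8.8): 
    print(q,[pix(p,mw(m,(x,-50*np.sin(q),93+50*np.cos(q)))) for x in (-204,-175,-140)])
print([pix(p,mw(m,(x,-142,124.5))) for x in (-54,-34,-14)], pix(p,mw(m,(-122,0,93+62))))
im=p['color'][:,:,::-1].copy()
a=cv2.resize(im[85:185,395:495],None,fx=6,fy=6,interpolation=cv2.INTER_CUBIC)
cv2.imwrite('pics/c2.png',a)
E
```

```text
[ 0.65 -0.1   0.   -0.5 ] [ 6.  12.4 -5.4  8.7  7.1  2.4 -0.3 -0.9  0.   4. ]
6.3 [array([299.1, 319.1]), array([298.9, 290.7]), array([298.7, 254.9])]
6.8 [array([324.2, 316.2]), array([324.5, 288.2]), array([325. , 252.9])]
7.2 [array([339.2, 310.4]), array([339.8, 283.1]), array([340.5, 248.8])]
8.2 [array([343.9, 291.6]), array([344.6, 266.7]), array([345.4, 235.5])]
8.8 [array([327.4, 283.4]), array([327.7, 259.6]), array([328.1, 229.7])]
[array([457.2, 158. ]), array([459.4, 135. ]), array([461.6, 111.3])] [297.  239.4]
```

View pics/c2.png

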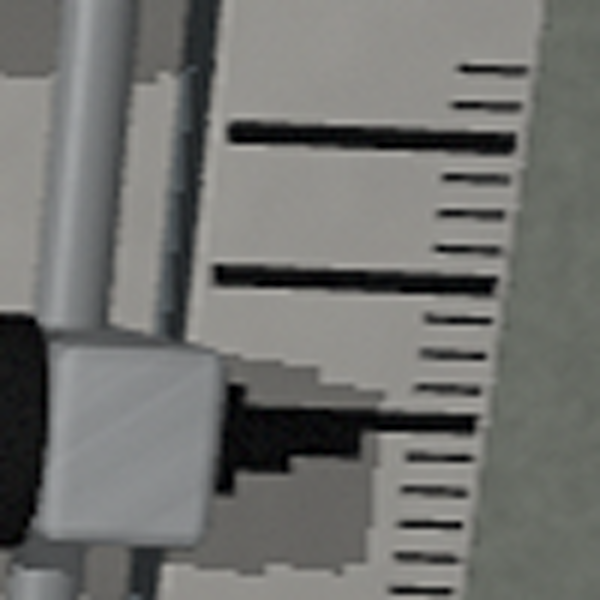

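```bash
sed -i 's/return np.round(\(\[p.*\]\),1)$/return np.array(\1)/' h.py; cat > fit2.py <<'E'
from fit import *
obs=[((30,92,130),(180,41)),((30,-92,130),(414,46.5))]
fr=[((92),(186,149.5)),((-92),(403,154.5))]
def f(m):
    r=[pix(p,mw(m,a))-b for a,b in obs]+[pix(p,mw(m,(m[3]*100,y,130)))-b for y,b in fr]
    for x,(u,v) in {-54:(452,155),-34:(454.5,131.3),-14:(457,107.9)}.items(): r.append([0,pix(p,mw(m,(x,-142,124.5)))[1]-v])
    return np.ravel(r)
m=least_squares(f,[.65,-.1,0,-.5]).x
if __name__=='__main__':
    print(m,f(m).round(1)); np.save('mill.npy',m)
    g=lambda v:np.ravel([pix(p,mw(m,(-140,-50*np.sin(v[0]),93+50*np.cos(v[0]))))[0]-313])
    for q in (6.3,6.5,6.6,6.8,7.0,8.8,9.0): print(q,[pix(p,mw(m,(x,-50*np.sin(q),93+50*np.cos(q)))).round(1) for x in (-204,-175,-140)])
    print(pix(p,mw(m,(-122,0,93+62))))
E
python3 fit2.py
```

```text
[ 0.65730685 -0.09894479 -0.0253711  -0.56496942] [ 4.7 -0.3 -5.4  2.2  4.  -1.3 -3.3  0.8  0.  -1.2  0.  -0.6  0.  -1.1]
6.3 [array([292.4, 311.9]), array([292.9, 283.3]), array([293.6, 247.1])]
6.5 [array([303. , 311.7]), array([303.7, 283.1]), array([304.6, 247.1])]
6.6 [array([308.1, 311.3]), array([308.9, 282.8]), array([310. , 246.8])]
6.8 [array([317.8, 309.7]), array([318.8, 281.5]), array([320. , 245.8])]
7.0 [array([326.2, 307.4]), array([327.3, 279.5]), array([328.7, 244.3])]
8.8 [array([322., 278.]), array([322.9, 254. ]), array([324. , 223.9])]
9.0 [array([314.5, 276.2]), array([315.3, 252.4]), array([316.2, 222.6])]
[292.1202172  231.22328779]
```

Call:
carry_out:
  steps:
    - {"hand":94,"delta_pos":[-35,-5,15],"turn":[0,0,1.55]}
    - {"hand":80,"delta_pos":[-70,-10,40],"turn":[0,0,1.55]}
    - {"hand":70,"delta_pos":[-70,-10,75],"turn":[0,0,1.55]}
    - {"hand":70,"delta_pos":[-70,-10,110],"turn":[0,0,1.55]}
    - {"hand":70,"delta_pos":[-70,-10,145],"turn":[0,0,1.55]}
    - {"hand":70,"delta_pos":[-70,-10,180],"turn":[0,0,1.55]}
    - {"hand":60,"delta_pos":[-70,-10,205],"turn":[0,0,1.55]}
    - {"hand":50,"delta_pos":[-70,-10,210],"turn":[0,0,1.55]}

```text
t: 3.95
position: [0.4751, -0.1119, 0.1169]
orientation: [-3.14, 0.005, -0.025]
force: [-0.8, -0.3, -0.7]
width: 0.0599
```

```bash
python3 -c "
from h import *
p=shot('wrist'); save(p,'w2.png'); rel([.477,-.1126,.1207],-.0254)"
```

```text
t 4.0 at [ 0.4759 -0.112   0.1184] [-3.141  0.004 -0.025] F [ 0.4 -0.1 -0.7] w 0.0562
[ 1.1  0.6 -2.3] [-0.06  0.21  0.03]
```

View pics/w2.png

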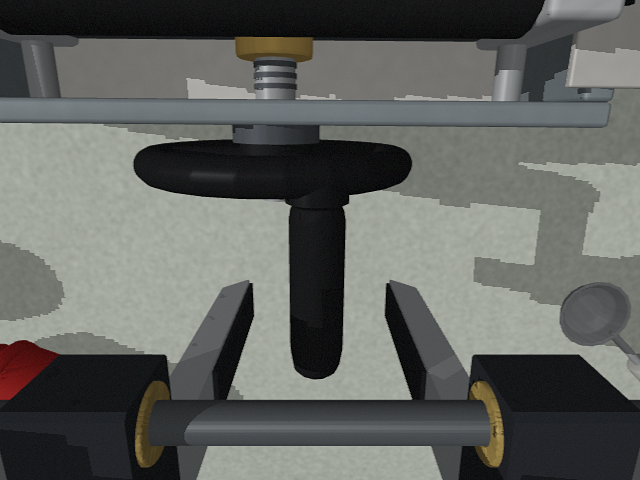

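Call:
carry_out:
  steps:
    - {"hand":35,"delta_pos":[0,0,0],"turn":[0,0,0]}
    - {"hand":15,"delta_pos":[0,0,0],"turn":[0,0,0]}
    - {"hand":15,"delta_pos":[0,0,0],"turn":[0,0,0]}
    - {"hand":15,"delta_pos":[0,0,0],"turn":[0,0,0]}
    - {"hand":15,"delta_pos":[0,0,0],"turn":[0,0,0]}
    - {"hand":15,"delta_pos":[0,0,0],"turn":[0,0,0]}
  grip_force: 15

```text
t: 4.5
position: [0.4777, -0.1118, 0.121]
orientation: [3.141, -0.001, -0.024]
force: [-0.0, -0.9, 3.6]
width: 0.0214
```

```bash
python3 -c "
from h import *
rel([.477,-.1126,.1207],-.0254)
for q0,n in ((21,8),):
  pass
a=np.radians(21)
for j in range(0,17): 
  b=a+np.radians(22.5*j); print(j, (50*(np.sin(b)-np.sin(a))).round(1), (50*(np.cos(a)-np.cos(b))).round(1))
b=np.radians(144); print((50*(np.sin(b)-np.sin(a))).round(1), (50*(np.cos(a)-np.cos(b))).round(1))
"
```

```text
t 4.5 at [ 0.4777 -0.1118  0.121 ] [ 3.141e+00 -1.000e-03 -2.400e-02] F [-0.  -0.9  3.6] w 0.0214
[-0.7  0.8  0.3] [ 0.02 -0.07  0.1 ]
0 0.0 0.0
1 16.5 10.4
2 27.8 26.3
3 32.1 45.4
4 28.8 64.6
5 18.4 81.1
6 2.4 92.4
7 -16.6 96.7
8 -35.8 93.4
9 -52.3 82.9
10 -63.6 67.0
11 -67.9 48.0
12 -64.6 28.8
13 -54.2 12.3
14 -38.3 1.0
15 -19.2 -3.3
16 0.0 0.0
11.5 87.1
```

Call:
carry_out:
  steps:
    - {"hand":15,"delta_pos":[0,16.5,10.4],"turn":[0,0,0]}
    - {"hand":15,"delta_pos":[0,27.8,26.3],"turn":[0,0,0]}
    - {"hand":15,"delta_pos":[0,32.1,45.4],"turn":[0,0,0]}
    - {"hand":15,"delta_pos":[0,28.8,64.6],"turn":[0,0,0]}
    - {"hand":15,"delta_pos":[0,18.4,81.1],"turn":[0,0,0]}
    - {"hand":15,"delta_pos":[0,2.4,92.4],"turn":[0,0,0]}
    - {"hand":15,"delta_pos":[0,-16.6,96.7],"turn":[0,0,0]}
    - {"hand":15,"delta_pos":[0,-35.8,93.4],"turn":[0,0,0]}
  grip_force: 25

```text
t: 5.17
position: [0.4786, -0.0752, 0.0259]
orientation: [-3.141, -0.001, -0.024]
force: [11.5, -0.8, -5.8]
width: 0.0216
```

Call:
carry_out:
  steps:
    - {"hand":15,"delta_pos":[0,-16.5,-10.4],"turn":[0,0,0]}
    - {"hand":15,"delta_pos":[0,-27.8,-26.3],"turn":[0,0,0]}
    - {"hand":15,"delta_pos":[0,-32.1,-45.4],"turn":[0,0,0]}
    - {"hand":15,"delta_pos":[0,-28.8,-64.6],"turn":[0,0,0]}
    - {"hand":15,"delta_pos":[0,-18.4,-81.1],"turn":[0,0,0]}
    - {"hand":15,"delta_pos":[0,-2.4,-92.4],"turn":[0,0,0]}
    - {"hand":15,"delta_pos":[0,16.6,-96.7],"turn":[0,0,0]}
    - {"hand":15,"delta_pos":[0,35.8,-93.4],"turn":[0,0,0]}

```text
t: 5.83
position: [0.477, -0.1117, 0.1205]
orientation: [-3.14, 0.001, -0.023]
force: [7.0, 12.0, -25.5]
width: 0.0211
```

Call:
carry_out:
  steps:
    - {"hand":15,"delta_pos":[0,16.5,10.4],"turn":[0,0,0]}
    - {"hand":15,"delta_pos":[0,27.8,26.3],"turn":[0,0,0]}
    - {"hand":15,"delta_pos":[0,32.1,45.4],"turn":[0,0,0]}
    - {"hand":15,"delta_pos":[0,28.8,64.6],"turn":[0,0,0]}
    - {"hand":15,"delta_pos":[0,18.4,81.1],"turn":[0,0,0]}
    - {"hand":15,"delta_pos":[0,2.4,92.4],"turn":[0,0,0]}
    - {"hand":15,"delta_pos":[0,-16.6,96.7],"turn":[0,0,0]}
    - {"hand":15,"delta_pos":[0,-35.8,93.4],"turn":[0,0,0]}

```text
t: 6.5
position: [0.4782, -0.0752, 0.0256]
orientation: [-3.141, 0.0, -0.024]
force: [9.2, -0.0, -6.4]
width: 0.0215
```

Call:
carry_out:
  steps:
    - {"hand":15,"delta_pos":[0,-16.5,-10.4],"turn":[0,0,0]}
    - {"hand":15,"delta_pos":[0,-27.8,-26.3],"turn":[0,0,0]}
    - {"hand":15,"delta_pos":[0,-32.1,-45.4],"turn":[0,0,0]}
    - {"hand":15,"delta_pos":[0,-28.8,-64.6],"turn":[0,0,0]}
    - {"hand":15,"delta_pos":[0,-18.4,-81.1],"turn":[0,0,0]}
    - {"hand":15,"delta_pos":[0,-2.4,-92.4],"turn":[0,0,0]}
    - {"hand":15,"delta_pos":[0,16.6,-96.7],"turn":[0,0,0]}
    - {"hand":15,"delta_pos":[0,35.8,-93.4],"turn":[0,0,0]}

```text
t: 7.17
position: [0.4767, -0.1116, 0.1204]
orientation: [-3.14, 0.001, -0.023]
force: [5.1, 12.0, -24.6]
width: 0.0208
```

Call:
carry_out:
  steps:
    - {"hand":15,"delta_pos":[0,16.5,10.4],"turn":[0,0,0]}
    - {"hand":15,"delta_pos":[0,27.8,26.3],"turn":[0,0,0]}
    - {"hand":15,"delta_pos":[0,32.1,45.4],"turn":[0,0,0]}
    - {"hand":15,"delta_pos":[0,28.8,64.6],"turn":[0,0,0]}
    - {"hand":15,"delta_pos":[0,18.4,81.1],"turn":[0,0,0]}
    - {"hand":15,"delta_pos":[0,11.5,87.1],"turn":[0,0,0]}
    - {"hand":15,"delta_pos":[0,11.5,87.1],"turn":[0,0,0]}
    - {"hand":15,"delta_pos":[0,11.5,87.1],"turn":[0,0,0]}

```text
t: 7.83
position: [0.4764, -0.1221, 0.0328]
orientation: [-3.14, 0.002, -0.023]
force: [-4.1, 3.7, 1.6]
width: 0.0214
```

```bash
python3 - <<'E'
from h import *
rel([.477,-.1126,.1207],-.0254)
p=shot('top'); save(p,'t2.png')
a=cv2.resize(p['color'][175:255,390:450,::-1],None,fx=7,fy=7,interpolation=cv2.INTER_CUBIC); cv2.imwrite('pics/c3.png',a)
E
```

```text
t 7.83 at [ 0.4764 -0.1221  0.0328] [-3.14e+00  2.00e-03 -2.30e-02] F [-4.1  3.7  1.6] w 0.0214
[  0.1  -9.6 -87.9] [-0.07  0.13  0.14]
```

View pics/c3.png

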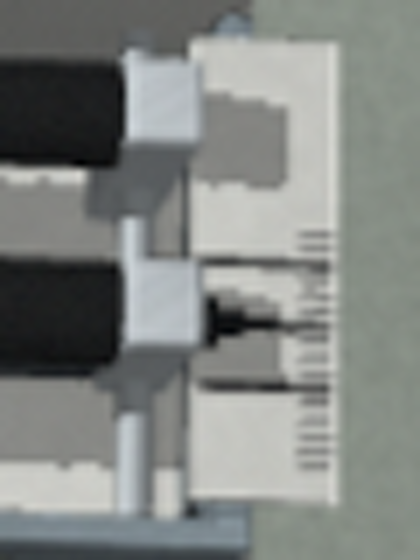

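Call:
carry_out:
  steps:
    - {"hand":40,"delta_pos":[0,0,0],"turn":[0,0,0]}
    - {"hand":70,"delta_pos":[0,0,0],"turn":[0,0,0]}
    - {"hand":70,"delta_pos":[0,0,0],"turn":[0,0,0]}
    - {"hand":70,"delta_pos":[-3,0,-20],"turn":[0,0,0]}
    - {"hand":70,"delta_pos":[-6,0,-55],"turn":[0,0,0]}
    - {"hand":70,"delta_pos":[-10,0,-95],"turn":[0,0,0]}
    - {"hand":80,"delta_pos":[-15,0,-135],"turn":[0,0,0]}
    - {"hand":94,"delta_pos":[-20,0,-175],"turn":[0,0,0]}

```text
t: 8.55
position: [0.4565, -0.1227, 0.2103]
orientation: [3.141, -0.0, -0.024]
force: [-0.2, -0.5, -0.1]
width: 0.0711
```

```bash
python3 - <<'E'
from h import *
p=shot('top'); 
a=cv2.resize(p['color'][170:260,390:450,::-1],None,fx=7,fy=7,interpolation=cv2.INTER_CUBIC); cv2.imwrite('pics/c4.png',a)
c=p['color'][:,:,::-1]; print([np.round(pix(p,x)) for x in ([.45,.225,.047],)])
rel([.45,.16,.26],1.57)
E
```

```text
[array([223., 298.])]
t 8.6 at [ 0.4585 -0.1235  0.2181] [ 3.138 -0.01  -0.024] F [-0.1  0.6  9. ] w 0.0751
[ -14.8 -283.   -43. ] [  0.61  -0.29 -91.31]
```

Call:
carry_out:
  steps:
    - {"hand":94,"delta_pos":[0,-20,-35],"turn":[0,0,-6]}
    - {"hand":94,"delta_pos":[0,-55,-45],"turn":[0,0,-13]}
    - {"hand":94,"delta_pos":[0,-90,-45],"turn":[0,0,-20]}
    - {"hand":94,"delta_pos":[-5,-125,-45],"turn":[0,0,-27]}
    - {"hand":94,"delta_pos":[-10,-160,-45],"turn":[0,0,-34]}
    - {"hand":94,"delta_pos":[-10,-195,-45],"turn":[0,0,-41]}
    - {"hand":94,"delta_pos":[-15,-230,-45],"turn":[0,0,-48]}
    - {"hand":94,"delta_pos":[-15,-260,-45],"turn":[0,0,-55]}

```text
t: 9.27
position: [0.4476, 0.1396, 0.2533]
orientation: [3.141, -0.001, 0.943]
force: [1.2, -0.9, 0.3]
width: 0.094
```

```bash
python3 - <<'E'
from h import *
rel([.45,.16,.27],1.57)
E
```

```text
t 9.27 at [0.4476 0.1396 0.2533] [ 3.141e+00 -1.000e-03  9.430e-01] F [ 1.2 -0.9  0.3] w 0.094
[ 17.9 -10.1 -16.7] [ 3.000e-02 -2.000e-02 -3.594e+01]
```

Call:
carry_out:
  steps:
    - {"hand":94,"delta_pos":[5,-3,-5],"turn":[0,0,-7]}
    - {"hand":94,"delta_pos":[10,-6,-10],"turn":[0,0,-14]}
    - {"hand":94,"delta_pos":[18,-10,-17],"turn":[0,0,-21]}
    - {"hand":94,"delta_pos":[18,-10,-17],"turn":[0,0,-28]}
    - {"hand":94,"delta_pos":[18,-10,-17],"turn":[0,0,-36]}
    - {"hand":94,"delta_pos":[18,-10,-17],"turn":[0,0,-36]}
    - {"hand":94,"delta_pos":[18,-10,-17],"turn":[0,0,-36]}

```text
t: 9.85
position: [0.4509, 0.1579, 0.2701]
orientation: [3.142, 0.0, 1.562]
force: [0.0, 0.8, 0.5]
width: 0.0939
```

```bash
python3 - <<'E'
from h import *
import pickle
p=shot('wrist'); save(p,'w3.png'); pickle.dump({k:p[k] for k in('W','fx','fy','cx','cy','color')},open('w3.pkl','wb'))
print(find(p,'jar_middle_center',3),find(p,'rest_middle',3))
for i,d in enumerate(eyes.outline_of(p,'jar_middle_center')[:3]):
    m=d['region'].astype(np.uint8); c=max(cv2.findContours(m,0,2)[0],key=cv2.contourArea); print(d['p'],cv2.minAreaRect(c),cv2.boundingRect(c))
rel([.45,.16,.26],1.57)
E
```

```text
[(0.81, array([0.4523, 0.2324, 0.0769])), (0.81, array([0.3704, 0.0956, 0.0558])), (0.72, array([0.3152, 0.2693, 0.0628]))] [(0.76, array([0.4239, 0.2356, 0.0124]))]
0.95 ((154.41744995117188, 77.62420654296875), (79.20854949951172, 132.85906982421875), 43.9190788269043) (95, 7, 127, 133)
0.83 ((320.8962707519531, 118.21534729003906), (143.107177734375, 71.5768051147461), 86.67259216308594) (283, 47, 77, 144)
0.82 ((230.59683227539062, 274.8919677734375), (63.28075408935547, 123.01362609863281), 23.42868995666504) (199, 216, 77, 120)
t 10.05 at [0.4509 0.1579 0.2702] [ 3.142 -0.     1.562] F [ 1.1 -1.5  0.1] w 0.0941
[ 2.1 -0.9 10.2] [ 0.   -0.   -0.47]
```

View pics/w3.png

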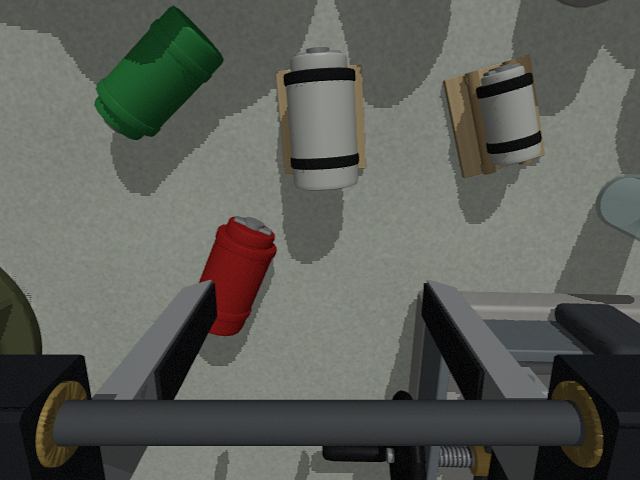

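```bash
python3 - <<'E'
from h import *
import pickle
p=pickle.load(open('w3.pkl','rb'))
for z in (.047,.06):
  a=ray(p,320.5,75.5,z); b=ray(p,324.5,162,z); d=a-b; print(z,a,b,np.linalg.norm(d),(a+b)/2,'axis yaw',np.arctan2(d[1],d[0]))
c=(a+b)/2
E
```

```text
0.047 [0.4535911  0.27206858 0.047     ] [0.45675399 0.19593687 0.047     ] 0.07619737704962126 [0.45517254 0.23400272 0.047     ] axis yaw 1.6123174591484846
0.06 [0.45354016 0.27090822 0.06      ] [0.45660127 0.19722653 0.06      ] 0.07374525145946767 [0.45507072 0.23406738 0.06      ] axis yaw 1.6123174591484852
```

Call:
carry_out:
  steps:
    - {"hand":94,"delta_pos":[35,2,20],"turn":[0,0,-1.5]}
    - {"hand":94,"delta_pos":[65,3.4,45],"turn":[0,0,-2.9]}
    - {"hand":94,"delta_pos":[76,3.4,80],"turn":[0,0,-2.9]}
    - {"hand":94,"delta_pos":[76,3.4,115],"turn":[0,0,-2.9]}
    - {"hand":94,"delta_pos":[76,3.4,145],"turn":[0,0,-2.9]}
    - {"hand":94,"delta_pos":[76,3.4,160],"turn":[0,0,-2.9]}
    - {"hand":94,"delta_pos":[76,3.4,160],"turn":[0,0,-2.9]}

```text
t: 10.63
position: [0.4532, 0.2333, 0.1069]
orientation: [-3.136, 0.002, 1.614]
force: [-0.3, -0.6, -0.5]
width: 0.0939
```

```bash
python3 - <<'E'
from h import *
import pickle
p=shot('wrist'); save(p,'w4.png'); pickle.dump({k:p[k] for k in('W','fx','fy','cx','cy','color')},open('w4.pkl','wb'))
rel([.455,.234,.036],1.612)
E
```

```text
t 10.68 at [0.4542 0.2337 0.1093] [-3.139e+00  1.000e-03  1.614e+00] F [-0.5 -0.1  0.1] w 0.0939
[ 0.3  1.  73.3] [-0.14  0.05  0.1 ]
```

View pics/w4.png

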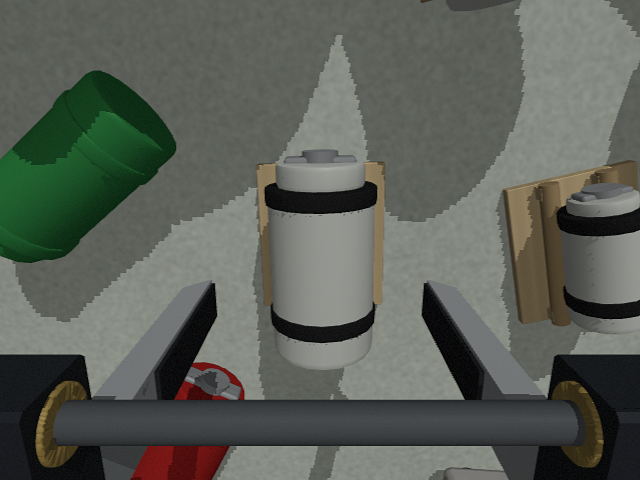

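```bash
python3 - <<'E'
from h import *
import pickle
p=pickle.load(open('w4.pkl','rb'))
for z in (.079,.07):
  a=ray(p,321,199,z); b=ray(p,323,325,z); d=a-b; print(z,np.linalg.norm(d),(a+b)/2,np.arctan2(d[1],d[0]))
E
```

```text
0.079 0.06906144908063053 [0.45467145 0.23804432 0.079     ] 1.6307269778990836
0.07 0.07204131265550015 [0.45482559 0.23486478 0.07      ] 1.630726977899084
```

Call:
carry_out:
  steps:
    - {"hand":94,"delta_pos":[0,1,30],"turn":[0,0,0]}
    - {"hand":94,"delta_pos":[0,1,55],"turn":[0,0,0]}
    - {"hand":94,"delta_pos":[0,1,70],"turn":[0,0,0]}
    - {"hand":85,"delta_pos":[0,1,74],"turn":[0,0,0]}
    - {"hand":70,"delta_pos":[0,1,74],"turn":[0,0,0]}
    - {"hand":50,"delta_pos":[0,1,74],"turn":[0,0,0]}
    - {"hand":50,"delta_pos":[0,1,74],"turn":[0,0,0]}
    - {"hand":50,"delta_pos":[0,1,74],"turn":[0,0,0]}
  grip_force: 30

```text
t: 11.35
position: [0.4563, 0.2343, 0.0376]
orientation: [3.14, -0.001, 1.615]
force: [-15.6, -0.0, 9.3]
width: 0.0643
```

Call:
carry_out:
  steps:
    - {"hand":50,"delta_pos":[0,0,0],"turn":[0,0,0]}
    - {"hand":50,"delta_pos":[0,0,0],"turn":[0,0,0]}
    - {"hand":50,"delta_pos":[0,0,0],"turn":[0,0,0]}
    - {"hand":50,"delta_pos":[0,0,0],"turn":[0,0,0]}
  grip_force: 40

```text
t: 11.68
position: [0.4545, 0.2342, 0.0373]
orientation: [-3.139, 0.0, 1.615]
force: [-13.3, -0.7, 13.1]
width: 0.0603
```

Call:
carry_out:
  steps:
    - {"hand":50,"delta_pos":[0,0,-10],"turn":[0,0,0]}
    - {"hand":50,"delta_pos":[0,0,-30],"turn":[0,0,0]}
    - {"hand":50,"delta_pos":[0,0,-60],"turn":[0,0,0]}
    - {"hand":50,"delta_pos":[0,0,-95],"turn":[0,0,0]}
    - {"hand":50,"delta_pos":[0,0,-130],"turn":[0,0,1]}
    - {"hand":50,"delta_pos":[0,0,-165],"turn":[0,0,2]}
    - {"hand":50,"delta_pos":[-10,5,-200],"turn":[0,0,3]}
    - {"hand":50,"delta_pos":[-30,15,-225],"turn":[0,0,4]}

```text
t: 12.35
position: [0.4716, 0.2056, 0.2652]
orientation: [3.139, -0.002, 1.547]
force: [0.7, 0.8, -5.0]
width: 0.0601
```

```bash
python3 - <<'E'
from h import *
rel([.6553,-.0989,.27],1.5454)
E
```

```text
t 12.35 at [0.4716 0.2056 0.2652] [ 3.139e+00 -2.000e-03  1.547e+00] F [ 0.7  0.8 -5. ] w 0.0601
[-300.   191.    -4.7] [ 0.17 -0.09  0.07]
```

Call:
carry_out:
  steps:
    - {"hand":50,"delta_pos":[-20,15,-5],"turn":[0,0,0]}
    - {"hand":50,"delta_pos":[-50,33,-5],"turn":[0,0,0]}
    - {"hand":50,"delta_pos":[-80,52,-5],"turn":[0,0,0]}
    - {"hand":50,"delta_pos":[-112,71,-5],"turn":[0,0,0]}
    - {"hand":50,"delta_pos":[-144,91,-5],"turn":[0,0,0]}
    - {"hand":50,"delta_pos":[-176,111,-5],"turn":[0,0,0]}
    - {"hand":50,"delta_pos":[-208,131,-5],"turn":[0,0,0]}
    - {"hand":50,"delta_pos":[-235,150,-5],"turn":[0,0,0]}

```text
t: 13.02
position: [0.6165, -0.0365, 0.2667]
orientation: [3.142, 0.0, 1.544]
force: [1.1, 0.5, -4.9]
width: 0.0603
```

Call:
carry_out:
  steps:
    - {"hand":50,"delta_pos":[-25,16,0],"turn":[0,0,0]}
    - {"hand":50,"delta_pos":[-45,29,0],"turn":[0,0,0]}
    - {"hand":50,"delta_pos":[-58,37,0],"turn":[0,0,0]}
    - {"hand":50,"delta_pos":[-65,41,0],"turn":[0,0,0]}
    - {"hand":50,"delta_pos":[-65,41,0],"turn":[0,0,0]}
    - {"hand":50,"delta_pos":[-65,41,0],"turn":[0,0,0]}
    - {"hand":50,"delta_pos":[-65,41,0],"turn":[0,0,0]}

```text
t: 13.6
position: [0.655, -0.099, 0.2666]
orientation: [3.141, -0.0, 1.546]
force: [-0.9, -0.0, -3.7]
width: 0.0606
```

```bash
python3 - <<'E'
from h import *
rel([.6553,-.0989,.27],1.5454)
p=shot('wrist'); q=shot('top')
cv2.imwrite('pics/m1.png',np.hstack([cv2.resize(p['color'],(440,330)),cv2.resize(q['color'][120:280,280:450],(350,330),interpolation=cv2.INTER_CUBIC)])[:,:,::-1])
E
```

```text
t 13.6 at [ 0.655  -0.099   0.2666] [ 3.141 -0.     1.546] F [-0.9 -0.  -3.7] w 0.0606
[ 0.1  0.3 -3.4] [ 0.01 -0.01  0.05]
```

View pics/m1.png

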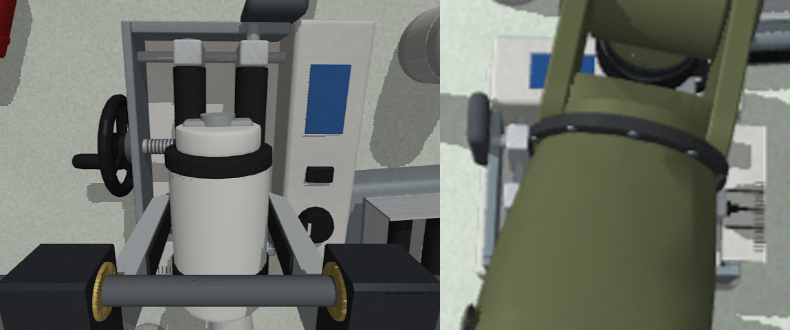

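Call:
carry_out:
  steps:
    - {"hand":50,"delta_pos":[0,0,20],"turn":[0,0,0]}
    - {"hand":50,"delta_pos":[0,0,45],"turn":[0,0,0]}
    - {"hand":50,"delta_pos":[0,0,65],"turn":[0,0,0]}
    - {"hand":50,"delta_pos":[0,0,80],"turn":[0,0,0]}
    - {"hand":50,"delta_pos":[0,0,90],"turn":[0,0,0]}
    - {"hand":50,"delta_pos":[0,0,97],"turn":[0,0,0]}
    - {"hand":50,"delta_pos":[0,0,102],"turn":[0,0,0]}
    - {"hand":50,"delta_pos":[0,0,104],"turn":[0,0,0]}

```text
t: 14.37
position: [0.6554, -0.0999, 0.1623]
orientation: [3.141, 0.0, 1.546]
force: [0.0, -0.3, -5.1]
width: 0.0602
```

Call:
carry_out:
  steps:
    - {"hand":50,"delta_pos":[0,0,1],"turn":[0,0,0]}
    - {"hand":50,"delta_pos":[0,0,1.5],"turn":[0,0,0]}
    - {"hand":50,"delta_pos":[0,0,2],"turn":[0,0,0]}
    - {"hand":50,"delta_pos":[0,0,2.5],"turn":[0,0,0]}
    - {"hand":50,"delta_pos":[0,0,2.5],"turn":[0,0,0]}

```text
t: 14.78
position: [0.6554, -0.1001, 0.16]
orientation: [3.141, 0.0, 1.545]
force: [-0.1, 0.3, -6.0]
width: 0.0603
```

Still free (weight only, about −5 N); lowering in small steps.

Call:
carry_out:
  steps:
    - {"hand":50,"delta_pos":[0,0,1],"turn":[0,0,0]}
    - {"hand":50,"delta_pos":[0,0,1.5],"turn":[0,0,0]}
    - {"hand":50,"delta_pos":[0,0,2],"turn":[0,0,0]}
    - {"hand":50,"delta_pos":[0,0,2],"turn":[0,0,0]}

```text
t: 15.12
position: [0.6554, -0.1, 0.1579]
orientation: [3.141, -0.0, 1.545]
force: [-1.0, 0.7, -5.2]
width: 0.0602
```

Call:
carry_out:
  steps:
    - {"hand":50,"delta_pos":[0,0,0.7],"turn":[0,0,0]}
    - {"hand":50,"delta_pos":[0,0,1.3],"turn":[0,0,0]}
    - {"hand":50,"delta_pos":[0,0,1.3],"turn":[0,0,0]}

```text
t: 15.37
position: [0.6556, -0.1, 0.1576]
orientation: [3.14, -0.0, 1.545]
force: [-3.6, 1.8, 4.0]
width: 0.0603
```

Call:
carry_out:
  steps:
    - {"hand":62,"delta_pos":[0,0,0],"turn":[0,0,0]}
    - {"hand":66,"delta_pos":[0,0,0],"turn":[0,0,0]}
    - {"hand":72,"delta_pos":[0,0,0],"turn":[0,0,0]}
    - {"hand":80,"delta_pos":[0,0,0],"turn":[0,0,0]}
    - {"hand":84,"delta_pos":[0,0,0],"turn":[0,0,0]}
    - {"hand":84,"delta_pos":[0,0,0],"turn":[0,0,0]}

```text
t: 15.87
position: [0.6554, -0.1001, 0.1564]
orientation: [3.142, 0.0, 1.545]
force: [-0.1, -0.1, 0.2]
width: 0.0835
```

Call:
carry_out:
  steps:
    - {"hand":84,"delta_pos":[0,0,-10],"turn":[0,0,0]}
    - {"hand":84,"delta_pos":[0,0,-30],"turn":[0,0,0]}
    - {"hand":84,"delta_pos":[0,0,-60],"turn":[0,0,0]}
    - {"hand":84,"delta_pos":[0,0,-95],"turn":[0,0,0]}
    - {"hand":84,"delta_pos":[-30,0,-125],"turn":[0,0,0]}
    - {"hand":84,"delta_pos":[-60,-20,-140],"turn":[0,0,0]}
    - {"hand":84,"delta_pos":[-60,-40,-150],"turn":[0,0,0]}
    - {"hand":84,"delta_pos":[-60,-40,-150],"turn":[0,0,0]}

```text
t: 16.53
position: [0.6123, -0.1606, 0.3107]
orientation: [3.137, 0.002, 1.543]
force: [0.9, 0.0, 1.1]
width: 0.0844
```

```bash
python3 - <<'E'
from h import *
rel([.6553,-.0989,.27],1.5454)
p=shot('wrist'); q=shot('scene'); 
m=np.load('mill.npy')
from fit import mw
print('pred jar px',pix(p,mw(m,(-2,0,167))).round(), find(p,'jar_middle_center',3), find(q,'jar_middle_center',3))
cv2.imwrite('pics/m2.png',np.hstack([cv2.resize(p['color'],(440,330)),cv2.resize(q['color'][150:350,150:370],(360,330),interpolation=cv2.INTER_CUBIC)])[:,:,::-1])
E
```

```text
t 16.53 at [ 0.6123 -0.1606  0.3107] [3.137e+00 2.000e-03 1.543e+00] F [0.9 0.  1.1] w 0.0844
[63.  41.1 40.8] [ 0.27  0.09 -0.14]
pred jar px [373. 139.] [(0.69, array([ 0.5068, -0.5042,  0.05  ])), (0.65, array([ 0.6487, -0.1016,  0.1958])), (0.6, array([0.3649, 0.023 , 0.0454]))] [(0.92, array([ 0.6766, -0.0915,  0.1887])), (0.89, array([0.3801, 0.0887, 0.046 ])), (0.86, array([0.3327, 0.2788, 0.0508]))]
```

View pics/m2.png

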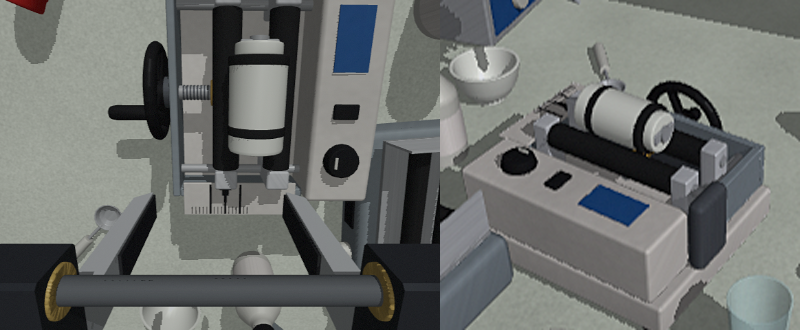

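```bash
python3 - <<'E'
from h import *
m=np.load('mill.npy'); p=shot('wrist'); s=640/440
a=ray(p,259*s,60*s,.19); b=ray(p,257*s,149*s,.19); c=(a+b)/2-np.r_[m[:2],0]; print(c,np.linalg.norm(a-b),np.arctan2(*(a-b)[:2]))
if abs(c[1])<.018: workorder.job_done(); print('done')
E
```

```text
[-0.00293747 -0.00676082  0.19      ] 0.08728915792458655 0.01144062502405915
the job is handed in; nothing more can be done
done
```

I cranked the handwheel about 2.34 turns, so that the pointer stands on the middle long line. Then I took the middle-sized jar from its rest, laid it on the rollers and let go. The job was handed in at about 16.6 s of the 72 s allowed.

- **Pointer:** the top picture after cranking showed it on the middle line. In the last wrist picture, with the jar in place, it still appears to stand there.
- **Jar position:** from the last wrist picture I estimate the jar's centre about 7 mm off the middle of the rollers' length and about 3 mm off the mill's origin in x. The target in x is −2 mm.
- **Jar angle:** the jar lies along the rollers to within roughly 0.03 rad by the same picture. I did not measure its settled height. In the last wrist and scene pictures it sits between the two rollers.
- **Landing:** it touched down gently, about 9 N on the rollers by the wrist force. After letting go, the force reading was near zero.
- **Other objects:** I kept clear of the other jars and the bystanders, but took no final measurement of them.

**One disagreement:** in that last check, the spacing between the jar's rings came out at 87 mm instead of 72 mm, so its position figures are only good to several mm. They are still well inside the allowed margins.

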